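# Set the running clearance of a shaker-platform jaw by clicks

## Task

Set the holding jaw on the shaker platform: turn the round dial clockwise until it comes gently up against its stop, without forcing it so hard that the adjuster head swivels on the platform, then turn it back exactly three clicks. Then swing the lock lever fully over to its other side, and leave the flasks and other glassware undisturbed.

Things in the scene. Friction and masses are not known exactly. Their poses are not given: they have to be found in the camera images.
- platform: Perforated aluminium shaker platform, 300 x 380 x 18 mm (x, y, z), fixed on the bench. Origin: centre of its underside; x, y along its sides. On it, in its frame in mm: adjuster head with dial at (-30, 90), lock lever at (-40, -90), three spring clamps 36 mm high at x = 95, y = 90, -5 and -100, two of them with flasks.
- dial_grip (a point): Point on the dial's vertical axis at a good gripping height, 94 mm above the platform's underside; fixed, does not turn. The dial is a round fluted black knob without index mark, 44 mm in diameter, from 24 mm below this point to 11 mm above it, on the round grey adjuster head, 60 mm in diameter and 50 mm high. Within 75 mm of the axis nothing else reaches up to the dial.
- dial_top (a point): Top centre of the dial, 11 mm above dial_grip. Clockwise from above closes the jaw, to a hard stop. A click (detent) every 15 degrees; passing one takes about 0.1 N m (0.2 at most). Let go, the dial settles into the nearest click. The stop itself is at a click, so three clicks back are 45 degrees counterclockwise. It starts 4 to 7 clicks before the stop.
- jaw (a joint): Opening of the jaw in m: 0 with the dial at its stop, growing by only 0.00005 per click (0.00015 at three clicks). The jaw is a rubber pad on a rod that points from the head to the +x side. The reading is too coarse to count clicks by.
- head (a joint): Swivel of the adjuster head on the platform about the dial's axis, rad, 0 as set, positive counterclockwise from above. It is held by friction only and swivels, and stays there, if it is twisted with more than about 0.6 N m (plainly more than any click takes). It must stay within 0.15 rad.
- lock (a joint): Lock lever: 0 leaning to the platform's -x side (as it starts, give or take 0.1), 1.0 rad leaning fully over to its +x side, against its stop. Stays where it is left; moving it takes about 1 N at the knob.
- lock_tip (a point): Centre of the lever's black ball knob, 26 mm in diameter, on a 10 mm thick rod. The lever's pivot, about the platform's y axis, is at (-40, -90, 40) mm in the platform's frame; the ball is 70 mm from it, tilted 0.5 rad from vertical at either end of its swing.
- flask_a: Conical flask with steel cap, 103 mm high, base 66 mm in diameter, standing loose in the clamp in front of the jaw. Origin: centre of underside. Leave alone.
- flask_b: The same kind of flask in the clamp beyond the lock lever. Leave alone.
- beaker: Glass beaker, 90 mm high, 70 mm in diameter, standing on the bench to the robot's right. Leave alone.
- bottle: Jar, 120 mm high, 60 mm in diameter, standing on the bench to the robot's left. Leave alone.

How it is judged:
On the way, in this order (a step that is already met when the one before it is completed fails the run):
1. the dial has been turned clockwise to its stop (value of joint jaw below 1.2e-05 m), for 0.2 s.
2. the dial stands three clicks back from the stop (value of joint jaw between 0.00013 and 0.00017 m), for 0.3 s.
3. the lock lever has been swung over (value of joint lock above 0.85 rad), for 0.2 s.
At the end, for the whole second after the job is handed in: The dial rests three clicks back from its stop (jaw opening 0.13 to 0.17 mm), the lock lever is fully over (past 0.85 of 1.0 rad), and the adjuster head is within 0.15 rad of where it was set (all of step 2 and value of joint lock above 0.85 rad and value of joint head between -0.15 and 0.15 rad); the robot touches nothing.
It fails at once if the dial is forced so hard that the head swivels by more than 0.15 rad (value of joint head above 0.15 rad or value of joint head below -0.15 rad).
It fails at once if a flask, the beaker or the bottle is disturbed (shifted by more than 15 mm) (distance of any of flask_a, flask_b, beaker, bottle from where it was at the start of the episode above 0.015 m).
It also fails if it takes over 72 s, if anything falls off the work surface, if the arm or the gripper's body presses on something with over 40 N, if the wrist force passes 120 N, or if a joint passes its speed limit or range.

## Robot

A 6-joint arm with a two-finger parallel gripper is mounted at the origin on the work surface. World frame = base frame: x ahead of the robot, y to its left, z up, the work surface at z = 0. Lengths are in m, angles in rad, forces in N, time in s.
With the tool pointing down it reaches from about 0.225 to 0.875 m from the base axis. Payload 3.4 kg.
Tool frame: the origin (TCP) lies between the finger pads; the fingertips stand 11 mm ahead of it and the grasp point (between the pads) lies 8 mm behind it; z points along the fingers, y is the line along which they close (so a half turn about z gives the same grasp; the last joint's range is limited). The gripper opens to 85 mm and grips with 20 to 120 N. Pads are 22 mm wide; open, the fingers measure 114 mm over their backs; the gripper's body (76 mm by 85 mm) begins 54 mm behind the grasp point. The pads swing forward as they close: fully open they stand 13 mm farther back than shut.
Start: joints at [-1.311, 0.276, 1.505, -0, 1.361, -0.121], TCP at [0.214, -0.534, 0.242] pointing down, gripper open.
Joint ranges: [-2.89, 2.89], [-0.75, 2.08], [0.22, 2.7], [-1.18, 4.32], [0.11, 2.71], [-2.7, 2.7]. Speed limits (rad/s): [2.57, 2.57, 3.14, 3.14, 3.14, 3.14].

## Interface

Orientations are given as a unit quaternion [w, x, y, z].
In Python, from rig import sensors, eyes, manip gives the robot as it stands.
- The arm moves only by the tool drive_tool, never from a script. Its argument "deltas" is a list of rows, each an object with "linear": the shift along the world's x, y, z in mm, a list of three; "twist": the turn about the world's z in degrees; "claw": the opening, from 0 (shut) to 1 (fully open). In form: [{"linear": [tx, ty, tz], "twist": twist, "claw": claw}, ...]. A call has 1 to 12 rows; each row is the pose to reach, as a shift and turn from the pose commanded when the call began; what a row does not reach only later rows make up. A row lasts 1/12 s, in which the tool goes at most 41.7 mm and 7.16 degrees, less where a joint would pass 70% of its speed; a pose out of reach is approached as far as the arm can. A call with a gripper value outside its range is refused whole. The fingers move at their own pace and stop on an object; "squeeze" is the grip in N (left out, the last holds). Time passes only in rows, so rows that repeat a pose let the fingers close. It gives the time, the measured TCP pose, the force, the opening and the grip force at its end, in the units of the state.
- sensors.get_state(): the state, without advancing time (a new reading comes with each control period).
- eyes.get_image(name): name is "scene" or "top"; returns the picture (480x640x3 uint8, red, green, blue); there is no depth.
- eyes.camera_model(name): a dict with "intrinsics" (3x3 intrinsics, pixels), "dist" ([k1, k2, p1, p2, k3] as OpenCV has them; the pictures are not rectified), "R" (3x3) and "t" (3): a world point X has camera coordinates R X + t. Camera axes: x right, y down, z forward; pixel columns grow to the right and rows downward; lengths in m; the calibration is good to about 2 mm. A picture is of the moment at which its call begins. camera_model takes no time and is no camera call.
- manip.sign_off(): hands the job in; it is judged then, once.
The state is a dict: "clock": time; "qpos": joint angles; "qd": joint speeds; "effort": joint torques, N m; "position": TCP position; "ee_rot": TCP orientation; "contact_force": force on the tool from outside, world axes, zero at the start; "moment": the same for the moment, N m; "width": finger opening in m; "gripper_force": force on a finger pad.
Only numpy, scipy, OpenCV 4.12 (cv2) and the standard library are available. Lean on these libraries where they do the work, as an engineer would, in place of code of your own. Each camera call takes 0.05 s, during which the arm holds its last target. There are 200 camera calls.

## Working session

There is one attempt and no reset: what is moved stays moved. The work goes in short steps, Python scripts to look and compute and a tool call to move; the robot and the scene stay as the last step left them, time stands still between calls to the robot, and variables do not carry over. Pictures are saved under pics/ and viewed, at most 10 in all, crops included, and the job is handed in when it is done.

Besides the shell and the picture viewer there is one more tool, called after "Request:" by a JSON object that holds its "method" and its "body". drive_tool: Moves the arm, as the interface text tells. Its arguments: {"type":"object","properties":{"deltas":{"type":"array","items":{"type":"object","properties":{"linear":{"type":"array","items":{"type":"number"}},"twist":{"type":"number"},"claw":{"type":"number"}}}},"squeeze":{"type":"number"}},"required":["deltas"]}

```bash
mkdir -p pics
python3 - <<'E'
from rig import sensors, eyes
import cv2
for n in("scene","top"):
    im=eyes.get_image(n); cv2.imwrite(f"pics/{n}0.png",im[:,:,::-1])
    c=eyes.camera_model(n); print(n,c)
print(sensors.get_state())
E
```

```text
scene {'intrinsics': array([[531.35918608,   0.        , 313.98964948],
       [  0.        , 531.35918608, 242.92707002],
       [  0.        ,   0.        ,   1.        ]]), 'dist': array([-0.15063448,  0.        ,  0.        ,  0.        ,  0.        ]), 'R': array([[ 0.19903461,  0.97987756, -0.01500604],
       [ 0.56707684, -0.12764711, -0.81371375],
       [-0.79925533,  0.15344762, -0.58107206]]), 't': array([-0.08718474, -0.23470865,  2.0449382 ])}
top {'intrinsics': array([[569.28772813,   0.        , 325.30007009],
       [  0.        , 569.28772813, 240.72969452],
       [  0.        ,   0.        ,   1.        ]]), 'dist': array([0.04021849, 0.        , 0.        , 0.        , 0.        ]), 'R': array([[-0.0067272 , -0.99997403, -0.00258599],
       [-0.9950292 ,  0.00695084, -0.09934067],
       [ 0.09935606,  0.00190485, -0.99505012]]), 't': array([-0.0065287 ,  0.59747012,  1.76591995])}
{'clock': 0.1, 'qpos': array([-1.31096465e+00,  2.76521892e-01,  1.50599356e+00, -1.48049986e-05,
        1.36070456e+00, -1.20997119e-01]), 'qd': array([ 0.0002571 , -0.00273988, -0.00303916, -0.00108657,  0.00185369,
       -0.00038263]), 'effort': array([ 9.48617635e-04, -4.17697620e+01, -2.46406388e+01, -1.36675594e-04,
        5.81974920e-03, -1.22672509e-05]), 'position': array([ 0.21359729, -0.53337134,  0.24153699]), 'ee_rot': array([-8.11217585e-04,  9.81925269e-01,  1.89267280e-01, -6.36590945e-05]), 'contact_force': array([ 0.15334293, -0.48818004,  0.0137271 ]), 'moment': array([-0.06140437,  0.02024923, -0.01865368]), 'gripper_force': 0.0, 'width': 0.08530189029842808}
```

View pics/top0.png

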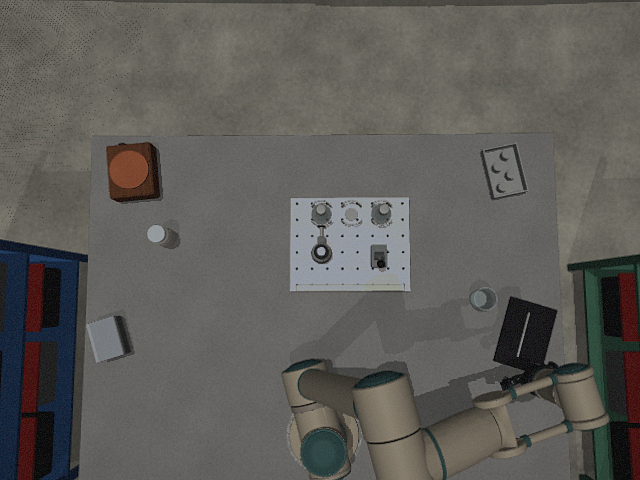

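View pics/scene0.png

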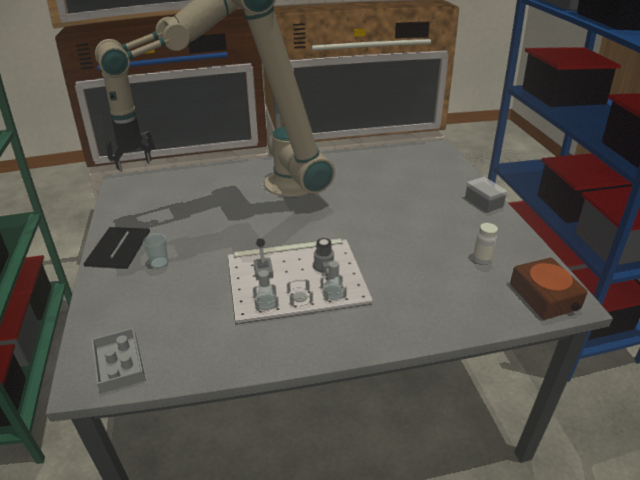

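The top view shows the platform at columns 290–409 and rows 198–291, with the dial near (320,252) and the lever ball near (381,264). In the scene view the dial is at (323,243) and the ball at (261,242).

```bash
cat > h.py <<'E'
import numpy as np, cv2
from rig import sensors, eyes
def ray(n,uv):
    c=eyes.camera_model(n); p=cv2.undistortPoints(np.array([[uv]],float),c["intrinsics"],c["dist"])[0,0]
    return -c["R"].T@c["t"], c["R"].T@np.array([*p,1])
def onplane(n,uv,z):
    o,d=ray(n,uv); return o+d*(z-o[2])/d[2]
def tri(a,b):
    A=[];r=[]
    for n,uv in(("top",a),("scene",b)):
        o,d=ray(n,uv); d/=np.linalg.norm(d); P=np.eye(3)-np.outer(d,d); A.append(P); r.append(P@o)
    return np.linalg.lstsq(np.vstack(A),np.hstack(r),rcond=None)[0]
def proj(n,X):
    c=eyes.camera_model(n); return cv2.projectPoints(np.array([X],float),cv2.Rodrigues(c["R"])[0],c["t"],c["intrinsics"],c["dist"])[0].ravel()
E
python3 - <<'E'
from h import *
t=cv2.imread("pics/top0.png"); s=cv2.imread("pics/scene0.png")
g=cv2.cvtColor(t,cv2.COLOR_BGR2GRAY)
m=np.zeros_like(g); m[190:300,280:420]=(g[190:300,280:420]>150)*255
m=cv2.morphologyEx(m,cv2.MORPH_CLOSE,np.ones((5,5)))
k=max(cv2.findContours(m,0,2)[0],key=cv2.contourArea); q=cv2.minAreaRect(k); B=cv2.boxPoints(q)
P=np.array([onplane("top",b,.018) for b in B]); print(B,P)
print("sizes",np.linalg.norm(P-np.roll(P,-1,0),axis=1)); c=P.mean(0)
e=[P[i]-P[i-1] for i in range(4)]; ey=max(e,key=lambda v:v[1]); a=np.arctan2(-ey[0],ey[1]); print("c",c,"yaw deg",np.degrees(a))
R=np.array([[np.cos(a),-np.sin(a)],[np.sin(a),np.cos(a)]])
for nm,x,y,z in(("dialtop",-30,90,105),("ball",-40-70*np.sin(.5),-90,40+70*np.cos(.5)),("fa",95,90,103),("fb",95,-100,103)):
    X=np.r_[c[:2]+R@[x/1e3,y/1e3],z/1e3]; print(nm,X,proj("top",X),proj("scene",X))
cv2.imwrite("pics/c.png",np.hstack([cv2.resize(t[225:285,300:400],(400,240),interpolation=2),cv2.resize(s[225:285,240:340],(400,240),interpolation=2)]))
E
```

```text
[[290. 198.]
 [409. 198.]
 [409. 290.]
 [290. 290.]] [[ 0.73670738  0.10136864  0.018     ]
 [ 0.73387766 -0.27887164  0.018     ]
 [ 0.44112697 -0.2726125   0.018     ]
 [ 0.44354685  0.10152711  0.018     ]]
sizes [0.38025081 0.2928176  0.37414744 0.29316057]
c [ 0.58881471 -0.0871471   0.018     ] yaw deg -0.3705767382796755
dialtop [0.55939744 0.00304505 0.105     ] [320.78807692 250.82360711] [322.82498561 241.78096996]
ball [ 0.51467437 -0.17666945  0.10143078] [380.53931514 265.31007999] [259.35150592 241.95588496]
fa [0.68439482 0.00223659 0.103     ] [320.8161865 209.9049137] [332.33171233 268.51236909]
fb [ 0.68316595 -0.18775944  0.103     ] [383.33499318 209.8512845 ] [262.57571846 277.84025143]
```

View pics/c.png

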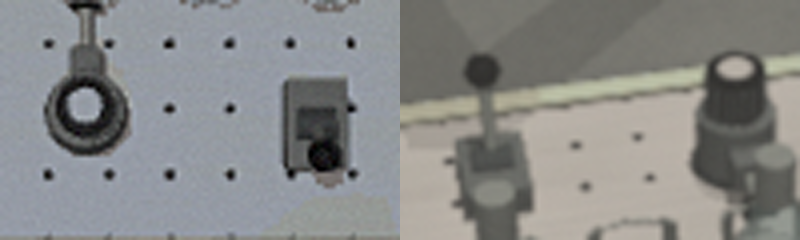

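The crop shows the dial's top at (320.9,250.4) in top and (324.0,242.0) in scene. The ball is at (380.6,263.1) in top and (260.2,242.4) in scene.

Run:
```python
from h import *
print(tri((320.9,250.4),(324,241.9)),onplane("top",(320.9,250.4),.105)); print(tri((380.6,263.1),(260.2,242.3)),onplane("top",(380.6,263.1),.103))
```

```text
[0.5609843  0.00440101 0.10538913] [0.56067684 0.00269987 0.105     ]
[ 0.52126213 -0.17569416  0.10464376] [ 0.52124302 -0.17681425  0.103     ]
```

Request:
{"method": "drive_tool", "body": {"deltas": [{"linear": [25,40,0],"twist": 6,"claw": 1},{"linear": [55,80,0],"twist": 12,"claw": 1},{"linear": [80,115,0],"twist": 18,"claw": 1},{"linear": [105,150,0],"twist": 24,"claw": 1},{"linear": [125,185,0],"twist": 30,"claw": 1},{"linear": [145,220,0],"twist": 36,"claw": 1},{"linear": [165,255,0],"twist": 42,"claw": 1},{"linear": [185,290,0],"twist": 48,"claw": 1},{"linear": [205,325,0],"twist": 54,"claw": 1},{"linear": [225,355,0],"twist": 60,"claw": 1},{"linear": [245,385,0],"twist": 66,"claw": 1},{"linear": [265,415,0],"twist": 68,"claw": 1}]}}

```text
clock: 1.1
position: [0.4793, -0.1164, 0.2422]
ee_rot: [-0.0, 0.707, 0.708, 0.0]
contact_force: [0.1, -1.5, 0.1]
width: 0.0852
gripper_force: 0.0
```

Request:
{"method": "drive_tool", "body": {"deltas": [{"linear": [20,35,0],"twist": 0,"claw": 1},{"linear": [40,65,0],"twist": 0,"claw": 1},{"linear": [60,95,0],"twist": 0,"claw": 1},{"linear": [82,121,0],"twist": 0,"claw": 1},{"linear": [82,121,0],"twist": 0,"claw": 1},{"linear": [82,121,-30],"twist": 0,"claw": 1},{"linear": [82,121,-60],"twist": 0,"claw": 1},{"linear": [82,121,-90],"twist": 0,"claw": 1},{"linear": [82,121,-90],"twist": 0,"claw": 1},{"linear": [82,121,-90],"twist": 0,"claw": 1}]}}

```text
clock: 1.93
position: [0.5593, 0.002, 0.151]
ee_rot: [-0.002, 0.708, 0.706, -0.001]
contact_force: [1.0, 0.0, 0.3]
width: 0.0858
gripper_force: 0.0
```

Run:
```python
from h import *
s=sensors.get_state(); print(s["position"],s["qpos"],s["moment"])
t=eyes.get_image("top")[:,:,::-1]; c=eyes.get_image("scene")[:,:,::-1]
cv2.imwrite("pics/c1.png",np.hstack([cv2.resize(t[205:295,270:370],(400,360),interpolation=2),cv2.resize(c[205:295,270:370],(400,360),interpolation=2)]))
```

```text
[0.55930406 0.00204028 0.15098529] [-1.20699595e-01  3.20855233e-01  1.67836526e+00 -9.49269578e-05
  1.14676712e+00 -1.17266664e-01] [-0.02439607 -0.0267107   0.0782451 ]
```

View pics/c1.png

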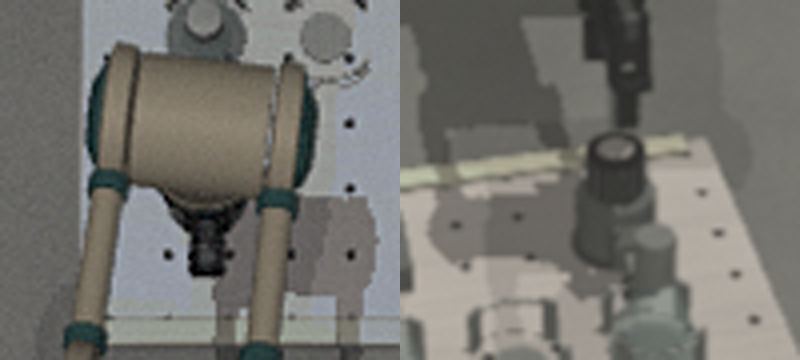

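The scene view shows the fingers straddling above the dial: the fingertip is at crop (625,125) and the dial top at (615,148), aligned in y. Next I go down and grip.

Request:
{"method": "drive_tool", "body": {"deltas": [{"linear": [1,1,-20],"twist": 0,"claw": 1},{"linear": [1,1,-40],"twist": 0,"claw": 1},{"linear": [1,1,-55],"twist": 0,"claw": 1},{"linear": [1,1,-65],"twist": 0,"claw": 1},{"linear": [1,1,-65],"twist": 0,"claw": 1},{"linear": [1,1,-65],"twist": 0,"claw": 0.65},{"linear": [1,1,-65],"twist": 0,"claw": 0.55},{"linear": [1,1,-65],"twist": 0,"claw": 0.4},{"linear": [1,1,-65],"twist": 0,"claw": 0.4},{"linear": [1,1,-65],"twist": 0,"claw": 0.4}], "squeeze": 20}}

```text
clock: 2.87
position: [0.5593, 0.0031, 0.0886]
ee_rot: [-0.001, 0.708, 0.706, -0.002]
contact_force: [-6.2, -1.0, 7.5]
width: 0.0433
gripper_force: 21.1
```

```bash
cat > st.py <<'E'
from h import *
s=sensors.get_state(); q=s["ee_rot"]; print(s["clock"],s["position"].round(4),"yaw",np.degrees(2*np.arctan2(q[2],q[1])).round(2),s["contact_force"].round(1),"mom",s["moment"].round(3),s["width"],s["gripper_force"],"effort6",s["effort"][5].round(3))
E
python3 st.py
```

```text
2.8667 [0.5593 0.0031 0.0886] yaw 89.84 [-6.2 -1.   7.5] mom [-0.092  1.075 -0.051] 0.04331478349181775 21.13412708044052 effort6 -0.026
```

Request:
{"method": "drive_tool", "body": {"deltas": [{"linear": [-2,0,1],"twist": 0,"claw": 0.4},{"linear": [-2,0,1],"twist": -2,"claw": 0.4},{"linear": [-2,0,1],"twist": -4,"claw": 0.4},{"linear": [-2,0,1],"twist": -6,"claw": 0.4},{"linear": [-2,0,1],"twist": -8,"claw": 0.4},{"linear": [-2,0,1],"twist": -10,"claw": 0.4}]}}

```text
clock: 3.37
position: [0.5589, 0.0032, 0.0887]
ee_rot: [-0.0, 0.767, 0.641, -0.001]
contact_force: [-2.3, -0.8, 1.4]
width: 0.0428
gripper_force: 22.6
```

```bash
python3 st.py
```

```text
3.3667 [0.5589 0.0032 0.0887] yaw 79.75 [-2.3 -0.8  1.4] mom [-0.024  0.442  0.092] 0.042820532967849996 22.6037460565567 effort6 -0.297
```

Request:
{"method": "drive_tool", "body": {"deltas": [{"linear": [0,0,0],"twist": -3,"claw": 0.4},{"linear": [0,0,0],"twist": -6,"claw": 0.4},{"linear": [0,0,0],"twist": -9,"claw": 0.4},{"linear": [0,0,0],"twist": -12,"claw": 0.4},{"linear": [0,0,0],"twist": -15,"claw": 0.4},{"linear": [0,0,0],"twist": -18,"claw": 0.4},{"linear": [0,0,0],"twist": -21,"claw": 0.4},{"linear": [0,0,0],"twist": -24,"claw": 0.4},{"linear": [0,0,0],"twist": -27,"claw": 0.4},{"linear": [0,0,0],"twist": -30,"claw": 0.4},{"linear": [0,0,0],"twist": -30,"claw": 0.4}]}}

```text
clock: 4.28
position: [0.5582, 0.0035, 0.0887]
ee_rot: [-0.001, 0.907, 0.421, -0.001]
contact_force: [-4.2, 1.2, 3.3]
width: 0.0435
gripper_force: 22.8
```

```bash
python3 st.py
```

```text
4.2833 [0.5582 0.0035 0.0887] yaw 49.77 [-4.2  1.2  3.3] mom [0.134 0.773 0.008] 0.043488842378929325 22.779551446437836 effort6 0.293
```

Request:
{"method": "drive_tool", "body": {"deltas": [{"linear": [0,0,0],"twist": -2,"claw": 0.4},{"linear": [0,0,0],"twist": -4,"claw": 0.4},{"linear": [0,0,0],"twist": -4,"claw": 0.4}]}}

```text
clock: 4.53
position: [0.5581, 0.0036, 0.0887]
ee_rot: [-0.001, 0.921, 0.389, -0.001]
contact_force: [-4.7, 1.0, 4.0]
width: 0.0433
gripper_force: 22.9
```

```bash
python3 st.py
```

```text
4.5333 [0.5581 0.0036 0.0887] yaw 45.83 [-4.7  1.   4. ] mom [ 0.164  0.853 -0.143] 0.04325826003669838 22.896205186843872 effort6 0.07
```

Request:
{"method": "drive_tool", "body": {"deltas": [{"linear": [0,0,0],"twist": -2,"claw": 0.4},{"linear": [0,0,0],"twist": -4,"claw": 0.4},{"linear": [0,0,0],"twist": -4,"claw": 0.4}]}}

```text
clock: 4.78
position: [0.558, 0.0037, 0.0886]
ee_rot: [-0.001, 0.934, 0.357, -0.001]
contact_force: [-5.6, 0.8, 3.7]
width: 0.0432
gripper_force: 22.9
```

```bash
python3 st.py
```

```text
4.7833 [0.558  0.0037 0.0886] yaw 41.82 [-5.6  0.8  3.7] mom [ 0.156  0.873 -0.258] 0.04322807824040129 22.91472852230072 effort6 -0.02
```

Request:
{"method": "drive_tool", "body": {"deltas": [{"linear": [0,0,0],"twist": -2,"claw": 0.4},{"linear": [0,0,0],"twist": -4,"claw": 0.4},{"linear": [0,0,0],"twist": -4,"claw": 0.4}]}}

```text
clock: 5.03
position: [0.5579, 0.0038, 0.0887]
ee_rot: [-0.001, 0.946, 0.324, -0.001]
contact_force: [-5.6, 2.4, 4.3]
width: 0.0433
gripper_force: 22.9
```

```bash
python3 st.py
```

```text
5.0333 [0.5579 0.0038 0.0887] yaw 37.85 [-5.6  2.4  4.3] mom [ 0.266  0.916 -0.024] 0.04332965640458003 22.92573183774948 effort6 0.208
```

Request:
{"method": "drive_tool", "body": {"deltas": [{"linear": [-1.5,0,0],"twist": 0,"claw": 0.4},{"linear": [-1.5,0,0],"twist": 0,"claw": 0.4},{"linear": [-1.5,0,0],"twist": 0,"claw": 0.4}]}}

```text
clock: 5.28
position: [0.5578, 0.0037, 0.0886]
ee_rot: [-0.001, 0.946, 0.324, -0.0]
contact_force: [-4.2, 2.2, 3.3]
width: 0.0431
gripper_force: 22.8
```

```bash
python3 st.py
```

```text
5.2833 [0.5578 0.0037 0.0886] yaw 37.85 [-4.2  2.2  3.3] mom [0.545 0.633 0.044] 0.043074722454901716 22.845667898654938 effort6 0.061
```

Request:
{"method": "drive_tool", "body": {"deltas": [{"linear": [0,0,0],"twist": -2,"claw": 0.4},{"linear": [0,0,0],"twist": -4,"claw": 0.4},{"linear": [0,0,0],"twist": -4,"claw": 0.4}]}}

```text
clock: 5.53
position: [0.5578, 0.0038, 0.0886]
ee_rot: [-0.001, 0.957, 0.29, -0.0]
contact_force: [-4.7, 3.0, 4.2]
width: 0.0432
gripper_force: 23.0
```

```bash
python3 st.py
```

```text
5.5333 [0.5578 0.0038 0.0886] yaw 33.76 [-4.7  3.   4.2] mom [0.595 0.693 0.009] 0.04315793116721965 22.96989619731903 effort6 0.199
```

Request:
{"method": "drive_tool", "body": {"deltas": [{"linear": [0,0,0],"twist": -2,"claw": 0.4},{"linear": [0,0,0],"twist": -4,"claw": 0.4},{"linear": [0,0,0],"twist": -4,"claw": 0.4}]}}

```text
clock: 5.78
position: [0.5577, 0.0039, 0.0886]
ee_rot: [-0.001, 0.966, 0.257, -0.0]
contact_force: [-4.9, 2.8, 4.1]
width: 0.0435
gripper_force: 22.9
```

```bash
python3 st.py
```

```text
5.7833 [0.5577 0.0039 0.0886] yaw 29.75 [-4.9  2.8  4.1] mom [0.592 0.702 0.01 ] 0.0434730088407658 22.94550508260727 effort6 0.17
```

Request:
{"method": "drive_tool", "body": {"deltas": [{"linear": [0,0,0],"twist": -2,"claw": 0.4},{"linear": [0,0,0],"twist": -4,"claw": 0.4},{"linear": [0,0,0],"twist": -4,"claw": 0.4}]}}

```text
clock: 6.03
position: [0.5577, 0.004, 0.0886]
ee_rot: [-0.001, 0.975, 0.223, -0.0]
contact_force: [-4.7, 4.5, 3.9]
width: 0.0434
gripper_force: 23.0
```

```bash
python3 st.py
```

```text
6.0333 [0.5577 0.004  0.0886] yaw 25.75 [-4.7  4.5  3.9] mom [ 0.648  0.725 -0.057] 0.043392898654186066 22.968116104602814 effort6 0.147
```

Request:
{"method": "drive_tool", "body": {"deltas": [{"linear": [0,0,0],"twist": -2,"claw": 0.4},{"linear": [0,0,0],"twist": -3,"claw": 0.4},{"linear": [0,0,0],"twist": -3,"claw": 0.4}]}}

```text
clock: 6.28
position: [0.5576, 0.0041, 0.0886]
ee_rot: [-0.001, 0.98, 0.198, -0.0]
contact_force: [-4.1, 3.7, 4.1]
width: 0.0434
gripper_force: 23.0
```

```bash
python3 st.py
```

```text
6.2833 [0.5576 0.0041 0.0886] yaw 22.82 [-4.1  3.7  4.1] mom [0.796 0.737 0.136] 0.04343464122301534 22.98011541366577 effort6 0.252
```

Request:
{"method": "drive_tool", "body": {"deltas": [{"linear": [0,0,0],"twist": -2,"claw": 0.4},{"linear": [0,0,0],"twist": -3,"claw": 0.4},{"linear": [0,0,0],"twist": -3,"claw": 0.4}]}}

```text
clock: 6.53
position: [0.5576, 0.0042, 0.0886]
ee_rot: [-0.001, 0.985, 0.172, -0.0]
contact_force: [-4.4, 5.2, 4.5]
width: 0.0434
gripper_force: 23.0
```

```bash
python3 st.py
```

```text
6.5333 [0.5576 0.0042 0.0886] yaw 19.79 [-4.4  5.2  4.5] mom [ 0.695  0.703 -0.068] 0.04337244810980247 22.985923290252686 effort6 0.066
```

Request:
{"method": "drive_tool", "body": {"deltas": [{"linear": [0,0,0],"twist": -2,"claw": 0.4},{"linear": [0,0,0],"twist": -3,"claw": 0.4},{"linear": [0,0,0],"twist": -3,"claw": 0.4}]}}

```text
clock: 6.78
position: [0.5576, 0.0042, 0.0887]
ee_rot: [-0.001, 0.989, 0.146, -0.0]
contact_force: [-3.2, 4.2, 4.9]
width: 0.0432
gripper_force: 23.0
```

```bash
python3 st.py
```

```text
6.7833 [0.5576 0.0042 0.0887] yaw 16.78 [-3.2  4.2  4.9] mom [ 0.759  0.724 -0.074] 0.04315755973545195 22.992984652519226 effort6 0.073
```

Request:
{"method": "drive_tool", "body": {"deltas": [{"linear": [0,0,0],"twist": -2,"claw": 0.4},{"linear": [0,0,0],"twist": -4,"claw": 0.4},{"linear": [0,0,0],"twist": -4,"claw": 0.4}]}}

```text
clock: 7.03
position: [0.5576, 0.0043, 0.0886]
ee_rot: [-0.001, 0.994, 0.111, -0.0]
contact_force: [-3.8, 5.1, 4.5]
width: 0.043
gripper_force: 23.0
```

```bash
python3 st.py
```

```text
7.0333 [0.5576 0.0043 0.0886] yaw 12.72 [-3.8  5.1  4.5] mom [ 0.724  0.721 -0.159] 0.042976212097453 23.006672859191895 effort6 0.008
```

Request:
{"method": "drive_tool", "body": {"deltas": [{"linear": [0,0,0],"twist": -2,"claw": 0.4},{"linear": [0,0,0],"twist": -3,"claw": 0.4},{"linear": [0,0,0],"twist": -3,"claw": 0.4}]}}

```text
clock: 7.28
position: [0.5576, 0.0044, 0.0886]
ee_rot: [-0.001, 0.996, 0.085, -0.0]
contact_force: [-4.6, 5.3, 6.0]
width: 0.0432
gripper_force: 23.0
```

```bash
python3 st.py
```

```text
7.2833 [0.5576 0.0044 0.0886] yaw 9.78 [-4.6  5.3  6. ] mom [ 0.794  0.761 -0.047] 0.04321115562679625 23.002518117427826 effort6 0.062
```

Request:
{"method": "drive_tool", "body": {"deltas": [{"linear": [0,0,0],"twist": -2,"claw": 0.4},{"linear": [0,0,0],"twist": -3,"claw": 0.4},{"linear": [0,0,0],"twist": -3,"claw": 0.4}]}}

```text
clock: 7.53
position: [0.5575, 0.0045, 0.0886]
ee_rot: [-0.001, 0.998, 0.059, -0.001]
contact_force: [-4.4, 6.0, 4.6]
width: 0.0431
gripper_force: 23.0
```

```bash
python3 st.py
```

```text
7.5333 [0.5575 0.0045 0.0886] yaw 6.78 [-4.4  6.   4.6] mom [0.887 0.75  0.045] 0.04307837146432915 23.000056743621826 effort6 0.15
```

Request:
{"method": "drive_tool", "body": {"deltas": [{"linear": [0,0,0],"twist": -2,"claw": 0.4},{"linear": [0,0,0],"twist": -3,"claw": 0.4},{"linear": [0,0,0],"twist": -3,"claw": 0.4}]}}

```text
clock: 7.78
position: [0.5575, 0.0046, 0.0886]
ee_rot: [-0.001, 0.999, 0.033, -0.001]
contact_force: [-4.6, 5.4, 4.7]
width: 0.0436
gripper_force: 23.0
```

```bash
python3 st.py
```

```text
7.7833 [0.5575 0.0046 0.0886] yaw 3.78 [-4.6  5.4  4.7] mom [0.908 0.717 0.049] 0.04355321078431846 23.004156053066254 effort6 0.101
```

Request:
{"method": "drive_tool", "body": {"deltas": [{"linear": [0,0,0],"twist": -2,"claw": 0.4},{"linear": [0,0,0],"twist": -4,"claw": 0.4},{"linear": [0,0,0],"twist": -4,"claw": 0.4}]}}

```text
clock: 8.03
position: [0.5575, 0.0047, 0.0886]
ee_rot: [-0.001, 1.0, -0.002, -0.001]
contact_force: [-4.4, 5.5, 5.7]
width: 0.0433
gripper_force: 23.0
```

```bash
python3 st.py
```

```text
8.0333 [0.5575 0.0047 0.0886] yaw -0.27 [-4.4  5.5  5.7] mom [ 0.969  0.714 -0.03 ] 0.0433010717437081 22.989054322242737 effort6 0.167
```

Request:
{"method": "drive_tool", "body": {"deltas": [{"linear": [0,0,0],"twist": -2,"claw": 0.4},{"linear": [0,0,0],"twist": -3,"claw": 0.4},{"linear": [0,0,0],"twist": -3,"claw": 0.4}]}}

```text
clock: 8.28
position: [0.5575, 0.0048, 0.0886]
ee_rot: [-0.001, 1.0, -0.028, -0.001]
contact_force: [-4.5, 5.6, 4.0]
width: 0.0433
gripper_force: 23.0
```

```bash
python3 st.py
```

```text
8.2833 [0.5575 0.0048 0.0886] yaw -3.24 [-4.5  5.6  4. ] mom [ 0.963  0.747 -0.081] 0.04325217761382202 23.01459163427353 effort6 0.021
```

Request:
{"method": "drive_tool", "body": {"deltas": [{"linear": [0,0,0],"twist": -2,"claw": 0.4},{"linear": [0,0,0],"twist": -3,"claw": 0.4},{"linear": [0,0,0],"twist": -3,"claw": 0.4}]}}

```text
clock: 8.53
position: [0.5575, 0.0049, 0.0886]
ee_rot: [-0.001, 0.999, -0.053, -0.001]
contact_force: [-4.5, 6.8, 5.5]
width: 0.0433
gripper_force: 23.0
```

```bash
python3 st.py
```

```text
8.5333 [0.5575 0.0049 0.0886] yaw -6.13 [-4.5  6.8  5.5] mom [1.063 0.658 0.53 ] 0.04332969547095084 23.00638049840927 effort6 0.634
```

Request:
{"method": "drive_tool", "body": {"deltas": [{"linear": [0,0,0],"twist": 1,"claw": 0.4},{"linear": [0,0,0],"twist": 1,"claw": 0.4},{"linear": [0,0,0],"twist": 1,"claw": 0.4}]}}

```text
clock: 8.78
position: [0.5575, 0.0049, 0.0887]
ee_rot: [-0.001, 0.999, -0.045, -0.001]
contact_force: [-4.1, 6.8, 4.5]
width: 0.0433
gripper_force: 23.0
```

```bash
python3 st.py
```

```text
8.7833 [0.5575 0.0049 0.0887] yaw -5.18 [-4.1  6.8  4.5] mom [0.997 0.787 0.023] 0.04331485572531986 22.99515187740326 effort6 0.053
```

Torque rose sharply to 0.53 N m and fell to 0 after backing off 1°, so the dial is at its stop. I'll release it, re-centre and regrip more firmly for the exact count back.

Request:
{"method": "drive_tool", "body": {"deltas": [{"linear": [0,0,0],"twist": 1,"claw": 0.8},{"linear": [0,0,0],"twist": 1,"claw": 0.8},{"linear": [0,0,0],"twist": 1,"claw": 0.8},{"linear": [0,0,0],"twist": 1,"claw": 0.8},{"linear": [0,0,0],"twist": 1,"claw": 0.8}]}}

```text
clock: 9.2
position: [0.5588, 0.0028, 0.0884]
ee_rot: [0.0, 0.999, -0.037, 0.0]
contact_force: [-0.1, 0.1, -0.6]
width: 0.0682
gripper_force: 0.0
```

```bash
python3 st.py
python3 - <<'E'
from h import *
t=eyes.get_image("top")[:,:,::-1]; c=eyes.get_image("scene")[:,:,::-1]
cv2.imwrite("pics/c2.png",np.hstack([cv2.resize(t[205:295,270:370],(400,360),interpolation=2),cv2.resize(c[205:295,270:370],(400,360),interpolation=2)]))
E
```

```text
9.2 [0.5588 0.0028 0.0884] yaw -4.19 [-0.1  0.1 -0.6] mom [0.055 0.001 0.022] 0.06820446389004974 0.0 effort6 -0.0
```

View pics/c2.png

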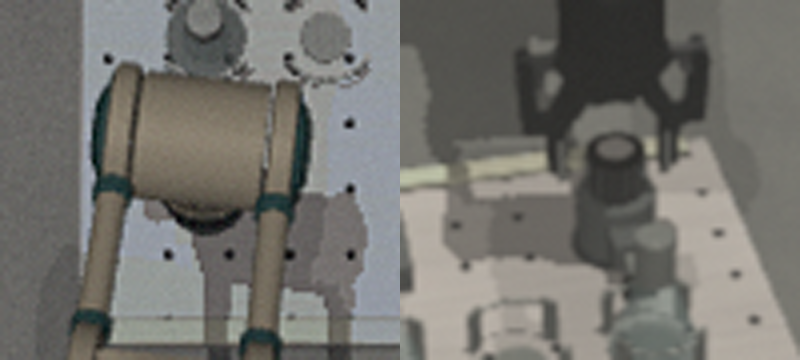

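The scene view shows the open fingers either side of the dial at (560,150) and (665,150). The jaw rod at (650,240) still points at the flask, so the head has not swivelled. The tool's drift while turning puts the axis at (0.559, 0.005).

Request:
{"method": "drive_tool", "body": {"deltas": [{"linear": [0.5,2.2,0],"twist": 0,"claw": 0.8},{"linear": [0.5,2.2,0],"twist": 0,"claw": 0.6},{"linear": [0.5,2.2,0],"twist": 0,"claw": 0.4},{"linear": [0.5,2.2,0],"twist": 0,"claw": 0.4},{"linear": [0.5,2.2,0],"twist": 0,"claw": 0.4},{"linear": [0.5,2.2,0],"twist": 0,"claw": 0.4}], "squeeze": 40}}

```text
clock: 9.8
position: [0.5588, 0.005, 0.0886]
ee_rot: [0.0, 0.999, -0.036, 0.0]
contact_force: [-0.3, -1.2, 2.5]
width: 0.0425
gripper_force: 40.6
```

```bash
python3 st.py
```

```text
9.8 [0.5588 0.005  0.0886] yaw -4.17 [-0.3 -1.2  2.5] mom [-0.289  0.132 -0.049] 0.04246846098381435 40.556674003601074 effort6 -0.01
```

Request:
{"method": "drive_tool", "body": {"deltas": [{"linear": [0,0,0],"twist": -0.8,"claw": 0.4},{"linear": [0,0,0],"twist": -0.8,"claw": 0.4},{"linear": [0,0,0],"twist": -0.8,"claw": 0.4}]}}

```text
clock: 10.05
position: [0.5588, 0.005, 0.0886]
ee_rot: [0.0, 0.999, -0.043, 0.0]
contact_force: [-1.0, -2.0, 4.4]
width: 0.0431
gripper_force: 40.7
```

```bash
python3 st.py
```

```text
10.05 [0.5588 0.005  0.0886] yaw -4.93 [-1.  -2.   4.4] mom [-0.397  0.204  0.412] 0.043095309217057 40.73114633560181 effort6 0.387
```

The stop is confirmed: 0.41 N m for 0.8°. Now I turn back 45° from the free position, 45.8° from here.

Request:
{"method": "drive_tool", "body": {"deltas": [{"linear": [0,0,0],"twist": 4,"claw": 0.4},{"linear": [0,0,0],"twist": 9,"claw": 0.4},{"linear": [0,0,0],"twist": 14,"claw": 0.4},{"linear": [0,0,0],"twist": 19,"claw": 0.4},{"linear": [0,0,0],"twist": 24,"claw": 0.4},{"linear": [0,0,0],"twist": 29,"claw": 0.4},{"linear": [0,0,0],"twist": 34,"claw": 0.4},{"linear": [0,0,0],"twist": 39,"claw": 0.4},{"linear": [0,0,0],"twist": 43,"claw": 0.4},{"linear": [0,0,0],"twist": 46,"claw": 0.4},{"linear": [0,0,0],"twist": 46,"claw": 0.4},{"linear": [0,0,0],"twist": 46,"claw": 0.4}]}}

```text
clock: 11.05
position: [0.5589, 0.0047, 0.0886]
ee_rot: [0.001, 0.937, 0.35, 0.0]
contact_force: [-1.6, -4.3, 5.0]
width: 0.0429
gripper_force: 40.8
```

```bash
python3 st.py
```

```text
11.05 [0.5589 0.0047 0.0886] yaw 40.93 [-1.6 -4.3  5. ] mom [-0.684  0.245 -0.039] 0.04293524254279893 40.816004276275635 effort6 -0.001
```

Torque is near zero, so it's on a click. Release it and lift off.

Request:
{"method": "drive_tool", "body": {"deltas": [{"linear": [0,0,0],"twist": 0,"claw": 0.9},{"linear": [0,0,0],"twist": 0,"claw": 0.9},{"linear": [0,0,0],"twist": 0,"claw": 0.9},{"linear": [0,0,0],"twist": 0,"claw": 0.9},{"linear": [0,0,0],"twist": 0,"claw": 0.9},{"linear": [0,0,20],"twist": 0,"claw": 0.9},{"linear": [0,0,45],"twist": 0,"claw": 0.9},{"linear": [0,0,75],"twist": 0,"claw": 0.9},{"linear": [0,0,100],"twist": 0,"claw": 0.9},{"linear": [0,0,112],"twist": 0,"claw": 0.9},{"linear": [0,0,112],"twist": 0,"claw": 0.9}]}}

```text
clock: 11.97
position: [0.5608, 0.0054, 0.2037]
ee_rot: [0.001, 0.937, 0.35, 0.003]
contact_force: [0.4, -0.6, 0.2]
width: 0.0767
gripper_force: 0.0
```

Request:
{"method": "drive_tool", "body": {"deltas": [{"linear": [-14,-30,0],"twist": -7,"claw": 0.5},{"linear": [-28,-60,0],"twist": -14,"claw": 0},{"linear": [-42,-90,0],"twist": -21,"claw": 0},{"linear": [-56,-120,0],"twist": -28,"claw": 0},{"linear": [-70,-150,0],"twist": -35,"claw": 0},{"linear": [-84,-180,0],"twist": -41,"claw": 0},{"linear": [-84,-180,0],"twist": -41,"claw": 0},{"linear": [-84,-180,0],"twist": -41,"claw": 0}]}}

```text
clock: 12.63
position: [0.4736, -0.1755, 0.1991]
ee_rot: [-0.001, 1.0, -0.001, -0.001]
contact_force: [0.3, 0.5, 0.1]
width: 0.0003
gripper_force: 0.0
```

```bash
python3 st.py
python3 - <<'E'
from h import *
t=eyes.get_image("top")[:,:,::-1]; c=eyes.get_image("scene")[:,:,::-1]
cv2.imwrite("pics/c3.png",np.hstack([cv2.resize(t[205:295,300:400],(400,360),interpolation=2),cv2.resize(c[195:285,240:340],(400,360),interpolation=2)]))
E
```

```text
12.6333 [ 0.4736 -0.1755  0.1991] yaw -0.14 [0.3 0.5 0.1] mom [ 0.024 -0.006 -0.002] 0.0002682037360132017 0.0 effort6 0.032
```

View pics/c3.png

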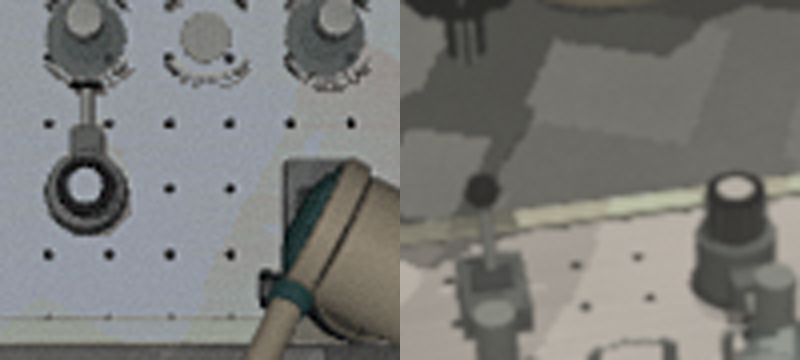

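The top view shows the head and rod unmoved, with the dial at crop (85,185). The scene view shows the closed fingers at (465,45), behind the ball at (482,190). Now descend and push.

Request:
{"method": "drive_tool", "body": {"deltas": [{"linear": [0,0,-30],"twist": 0,"claw": 0},{"linear": [0,0,-60],"twist": 0,"claw": 0},{"linear": [0,0,-85],"twist": 0,"claw": 0},{"linear": [0,0,-100],"twist": 0,"claw": 0},{"linear": [0,0,-100],"twist": 0,"claw": 0},{"linear": [8,0,-100],"twist": 0,"claw": 0},{"linear": [16,0,-100],"twist": 0,"claw": 0},{"linear": [24,0,-100],"twist": 0,"claw": 0},{"linear": [32,0,-100],"twist": 0,"claw": 0},{"linear": [40,0,-100],"twist": 0,"claw": 0}]}}

```text
clock: 13.57
position: [0.5162, -0.1748, 0.1014]
ee_rot: [0.0, 1.0, 0.0, 0.001]
contact_force: [-1.7, 0.8, 0.3]
width: 0.0003
gripper_force: 0.7
```

Request:
{"method": "drive_tool", "body": {"deltas": [{"linear": [7,0,0],"twist": 0,"claw": 0},{"linear": [14,0,0],"twist": 0,"claw": 0},{"linear": [21,0,0],"twist": 0,"claw": 0},{"linear": [28,0,0],"twist": 0,"claw": 0},{"linear": [34,0,0],"twist": 0,"claw": 0},{"linear": [39,0,0],"twist": 0,"claw": 0},{"linear": [39,0,0],"twist": 0,"claw": 0}]}}

```text
clock: 14.15
position: [0.5549, -0.1747, 0.1001]
ee_rot: [0.0, 1.0, 0.0, 0.0]
contact_force: [0.0, -1.2, 0.1]
width: 0.0003
gripper_force: 0.0
```

Request:
{"method": "drive_tool", "body": {"deltas": [{"linear": [2,0,0],"twist": 0,"claw": 0},{"linear": [4,0,0],"twist": 0,"claw": 0},{"linear": [4,0,0],"twist": 0,"claw": 0}]}}

```text
clock: 14.4
position: [0.5577, -0.1746, 0.1002]
ee_rot: [-0.0, 1.0, 0.0, -0.0]
contact_force: [-1.2, -0.4, -1.1]
width: -0.0003
gripper_force: 0.2
```

Request:
{"method": "drive_tool", "body": {"deltas": [{"linear": [2,0,0],"twist": 0,"claw": 0},{"linear": [4,0,0],"twist": 0,"claw": 0},{"linear": [4,0,0],"twist": 0,"claw": 0}]}}

```text
clock: 14.65
position: [0.5586, -0.1745, 0.1001]
ee_rot: [-0.0, 1.0, 0.001, -0.003]
contact_force: [-7.7, -0.9, 3.1]
width: -0.0001
gripper_force: 3.7
```

Request:
{"method": "drive_tool", "body": {"deltas": [{"linear": [2,0,0],"twist": 0,"claw": 0},{"linear": [3,0,0],"twist": 0,"claw": 0},{"linear": [3,0,0],"twist": 0,"claw": 0}]}}

```text
clock: 14.9
position: [0.5588, -0.1745, 0.1]
ee_rot: [-0.0, 1.0, 0.001, -0.006]
contact_force: [-13.5, -1.4, 6.4]
width: -0.0003
gripper_force: 6.4
```

The lever is at its stop, with the TCP at 0.5588 against a predicted 0.5585. Back off, lift and check.

Request:
{"method": "drive_tool", "body": {"deltas": [{"linear": [-15,0,0],"twist": 0,"claw": 0},{"linear": [-40,0,0],"twist": 0,"claw": 0},{"linear": [-70,0,0],"twist": 0,"claw": 0},{"linear": [-90,0,0],"twist": 0,"claw": 0},{"linear": [-90,0,30],"twist": 0,"claw": 0},{"linear": [-90,-40,65],"twist": 0,"claw": 0},{"linear": [-90,-80,100],"twist": 0,"claw": 0},{"linear": [-110,-110,120],"twist": 0,"claw": 0},{"linear": [-130,-140,120],"twist": 0,"claw": 0},{"linear": [-130,-140,120],"twist": 0,"claw": 0},{"linear": [-130,-140,120],"twist": 0,"claw": 0}]}}

```text
clock: 15.82
position: [0.4342, -0.3181, 0.2218]
ee_rot: [0.002, 1.0, -0.002, 0.001]
contact_force: [0.2, 1.1, -1.2]
width: -0.0
gripper_force: 0.0
```

```bash
python3 st.py
python3 - <<'E'
from h import *
t=eyes.get_image("top")[:,:,::-1]; c=eyes.get_image("scene")[:,:,::-1]
cv2.imwrite("pics/c4.png",np.hstack([cv2.resize(t[195:295,300:400],(400,400),interpolation=2),cv2.resize(c[210:310,240:340],(400,400),interpolation=2)]))
E
```

```text
15.8167 [ 0.4342 -0.3181  0.2218] yaw -0.23 [ 0.2  1.1 -1.2] mom [-0.025  0.014  0.007] -3.815859214318761e-05 0.0 effort6 -0.184
```

View pics/c4.png

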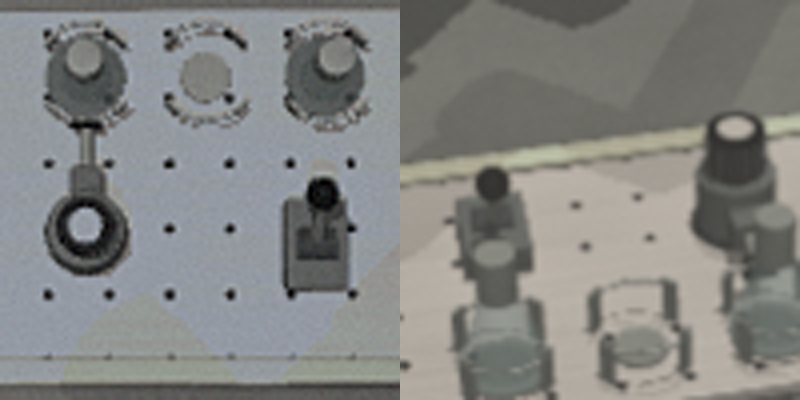

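The top view shows the ball now on the +x side at crop (322,193), pixel (380.5,243). The rod still points at flask A, and both flasks stand in their clamps.

```bash
python3 -c "
from rig import manip; print(manip.sign_off())"
```

```text
the job is handed in; nothing more can be done
None
```

I turned the dial gently to its stop and then back 45° (three clicks), swung the lock lever fully over against its stop, and left the head and flasks where they were; the job is handed in at about 16 s, and no verdict was returned.

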